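# Take the blade cap off a desk fan whose thread hand is unknown

### The job

To get this fan ready for new blades, first take the spanner off the guard rim and lay it flat, wholly on the blue mat, beside the screwdriver without touching or moving that, parallel to it and pointing the same way (open jaw where the screwdriver has its blade), and let go. Then unscrew the black cap in the middle of the fan's blades: its thread may be left-handed or right-handed, so try one way and, if it will not loosen, the other. Lift it off its thread and finish still holding it in the gripper, a hand's breadth straight above the hub.

Things in the scene. Friction and masses are not known exactly. Their poses are not given: they have to be found in the camera images.
- fan: the small fan facing the ceiling, fixed to the bench, with five grey-blue blades; its origin is on the table surface (z = 0) under the hub's axis, z up. The rotor is pinned and does not turn. The hub's grey face lies 78 mm above the origin, and no blade stands higher. The round white guard rim (a 7 mm tube, 194 mm across its centre line, concentric with the hub) has its top at 122 mm
- fan_stand: the fan's white base, wire basket, guard rim and the two yoke arms that carry it; same origin as the fan, turned about the vertical. The yoke's arms and pivots stand on the outside at its +y and -y, up to 117 mm from the axis and 101 mm high
- cap: the black ribbed screw cap on the hub's axis, 46 mm in diameter (about 44 mm between the fingers), 31 mm high with a rounded top, 50 g; origin at the centre of its lower edge, z up. Screwed on, its lower edge is 79 mm and its top 110 mm above the table
- cap_top (a point): centre of the cap's top, on its turning axis. Coarse thread, easy to turn: the loosening way (seen from above clockwise or anticlockwise, differs from fan to fan, cannot be seen) it comes free to lift after 55 to 75 degrees and stays free to about 125; the other way it stops dead within 15 degrees, then slips in the fingers. Until free it lifts no more than about 5 mm
- spanner: flat steel open-and-ring spanner, 210 mm long, 140 g, lying across the guard rim above the cap (its underside at 122 mm, 12 mm above the cap's top); origin at mid length on its underside, +x along it towards the open jaw. Shank 17 mm wide and 7 mm thick, jaw 38 mm wide and 8 mm thick; it balances 9 mm from the origin towards the jaw
- spanner_tip (a point): point in the spanner's open jaw, 95 mm from its origin along +x
- mat: the blue mat, 300 x 200 mm and 3 mm thick, fixed on the table; origin at the centre of its underside, +x along its length, away from the robot. The screwdriver lies along the mat's length in its -y half; the +y half is free for the spanner
- screwdriver: red-handled screwdriver, 190 mm long, handle 26 mm thick, lying loose on the mat; origin under its middle, +x from the handle towards the blade

How it is judged:
By the outcome, as a careful person would: the job done as asked, in the order asked, and still so for the second after the job is handed in, while the arm keeps its last pose, push and grip.
It also fails if it takes over 61 s, if anything falls off the work surface, if the arm or the gripper's body presses on something with over 40 N, if the wrist force passes 120 N, or if a joint passes its speed limit or range.

### The arm

A 6-joint arm with a two-finger parallel gripper is mounted at the origin on a cart in front of the work surface, level with it; the furniture and walls round the work are solid. World frame = base frame: x ahead of the robot, y to its left, z up, the work surface at z = 0. Lengths are in m, angles in rad, forces in N, time in s.
With the tool pointing down it reaches from about 0.35 to 0.875 m from the base axis. Payload 4.2 kg.
Tool frame: the origin (TCP) lies midway between the tips of the shut fingers; the grasp point (between the pads) lies 19 mm behind it (manip.pinch_z is the distance from the TCP to the grasp point, in m); z points along the fingers, y is the line along which they close (so a half turn about z gives the same grasp; the last joint's range is limited). The gripper opens to 85 mm and grips with 20 to 120 N. Pads are 22 mm wide; open, the fingers measure 114 mm over their backs; the gripper's body (76 mm by 85 mm) begins 54 mm behind the grasp point. The pads swing forward as they close: fully open they stand 13 mm farther back than shut.
Start: joints at [1.465, 0.385, 0.008, 0, -1.194, -0.259], TCP at [0.223, 0.584, 0.231] pointing down, gripper open.
Joint ranges: [-3.14, 3.14], [-1.21, 2.06], [-1.07, 1.41], [-3.16, 2.05], [-2.99, -0.16], [-3.1, 3.1]. Speed limits (rad/s): [2.79, 2.79, 3.14, 3.14, 3.14, 3.14].

### API

Orientations are given as a rotation vector (axis times angle).
In Python, from bench import manip gives the robot as it stands. The module is installed in compiled form; this text tells all that it offers.
- The arm moves only by the tool send_rows, never from a script. Its argument "deltas" is text: rows parted by semicolons, each of 7 numbers parted by spaces: the shift along the tool's x, y, z in mm, then the turn, a rotation vector about the tool's x, y, z in degrees, then the finger opening in mm, from 0 to 85.4. A call has exactly 5 rows; each row shifts and turns the commanded pose from where the row before left it, along the tool's axes as they then stand; what a row does not reach is not made up. A row lasts 1/8 s, in which the tool goes at most 62.5 mm and 10.7 degrees, less where a joint would pass 70% of its speed; a pose out of reach is approached as far as the arm can. A call is refused whole if a number of a shift passes 62.5 or a number of a turn 10.7, either way. A call with a gripper value outside its range is refused whole. The fingers move at their own pace and stop on an object; "force" is the grip in N (left out, the last holds). Time passes only in rows, so rows that do not move let the fingers close, or fill a call up. It gives the time, the measured TCP pose, the force, the opening and the grip force at its end, in the units of the state.
- manip.get_obs(): the state, without advancing time (a new reading comes with each control period).
- manip.snapshot(name): name is "scene" or "top"; returns a dict with "color" (480x640x3 uint8, red, green, blue), "fx", "fy", "cx", "cy" (pixels), "cam_to_world" (4x4, takes a point from camera to world coordinates). Camera axes: x right, y down, z forward; pixel columns grow to the right and rows downward; lengths in m; the calibration is good to about 2 mm. A picture is of the moment at which its call begins. There is no depth.
- manip.hand_in(): hands the job in; it is judged then, once.
The state is a dict: "time_s": time; "joint_positions": joint angles; "joint_velocities": joint speeds; "effort": joint torques, N m; "eef_pos": TCP position; "orientation": TCP orientation; "force": force on the tool from outside, world axes, zero at the start; "wrist_torque": the same for the moment, N m; "finger_gap": opening from 0.0 (shut) to 1.0 (fully open); "gripper_force": force on a finger pad.
Only numpy, scipy, OpenCV 4.12 (cv2) and the standard library are available. Lean on these libraries where they do the work, as an engineer would, in place of code of your own. Each camera call takes 0.05 s, during which the arm holds its last target. There are 200 camera calls.

## Working session

There is one attempt and no reset: what is moved stays moved. The work goes in short steps, Python scripts to look and compute and a tool call to move; the robot and the scene stay as the last step left them, time stands still between calls to the robot, and variables do not carry over. Pictures are saved under pics/ and viewed, at most 10 in all, crops included, and the job is handed in when it is done.

Besides the shell and the picture viewer there is one more tool, called after "Call:" as a command line: name --argument value ..., lists and objects as JSON in quotes. send_rows: Moves the arm, as the interface text tells. Its arguments: {"type":"object","properties":{"deltas":{"type":"string"},"force":{"type":"number"}},"required":["deltas"]}

```bash
mkdir -p pics; cat > h.py <<'E'
import numpy as np, cv2
from bench import manip
def snap(n,f):
    s=manip.snapshot(n); cv2.imwrite(f'pics/{f}.png',s['color'][:,:,::-1]); np.savez(f'pics/{f}.npz',**s); return s
def load(f): return np.load(f'pics/{f}.npz')
def px2w(s,u,v,z):
    T=s['cam_to_world']; d=T[:3,:3]@np.array([(u-s['cx'])/s['fx'],(v-s['cy'])/s['fy'],1.]); o=T[:3,3]
    return o+d*(z-o[2])/d[2]
def w2px(s,p):
    T=s['cam_to_world']; q=T[:3,:3].T@(np.array(p)-T[:3,3]); return s['fx']*q[0]/q[2]+s['cx'], s['fy']*q[1]/q[2]+s['cy']
E
python3 - <<'E'
from h import *
np.set_printoptions(precision=4,suppress=True)
for n in('scene','top'):
    s=snap(n,n+'1'); print(s['fx'],s['cam_to_world'])
print(manip.get_obs(), manip.pinch_z)
E
```

```text
456.6092590991219 [[ 0.5274 -0.5822  0.6188 -0.0959]
 [-0.8496 -0.3575  0.3877 -0.3545]
 [-0.0045 -0.7302 -0.6832  0.8561]
 [ 0.      0.      0.      1.    ]]
619.8155047837241 [[ 0.0183 -0.9819  0.1885  0.341 ]
 [-0.9997 -0.015   0.0187  0.0598]
 [-0.0155 -0.1888 -0.9819  1.2593]
 [ 0.      0.      0.      1.    ]]
{'time_s': 0.1, 'joint_positions': array([ 1.4646,  0.3855,  0.0067, -0.0004, -1.194 , -0.2586]), 'joint_velocities': array([-0.0001, -0.0011,  0.0025,  0.0016,  0.0002,  0.0007]), 'effort': array([ -0.0008, -39.3318,  18.8931,   4.198 ,  -0.0026,   0.    ]), 'eef_pos': array([0.2228, 0.5834, 0.2303]), 'orientation': array([ 3.0875, -0.5697, -0.0003]), 'force': array([-0.0895, -0.8783,  0.1584]), 'wrist_torque': array([-0.0255,  0.0829, -0.0339]), 'gripper_force': 0.0, 'finger_gap': 1.0024940968432265} 0.0187
```

View pics/top1.png

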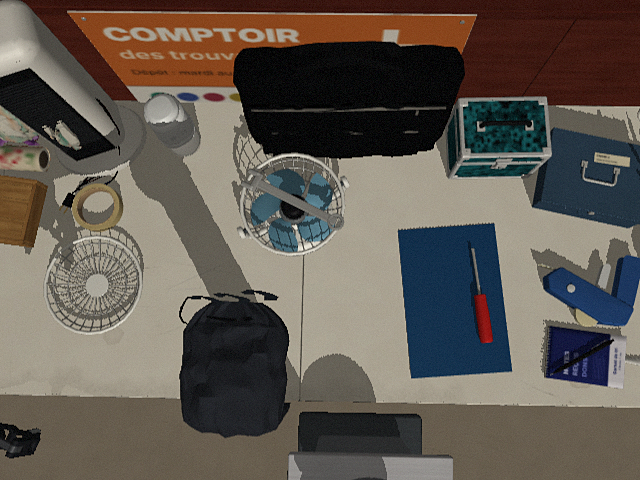

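View pics/scene1.png

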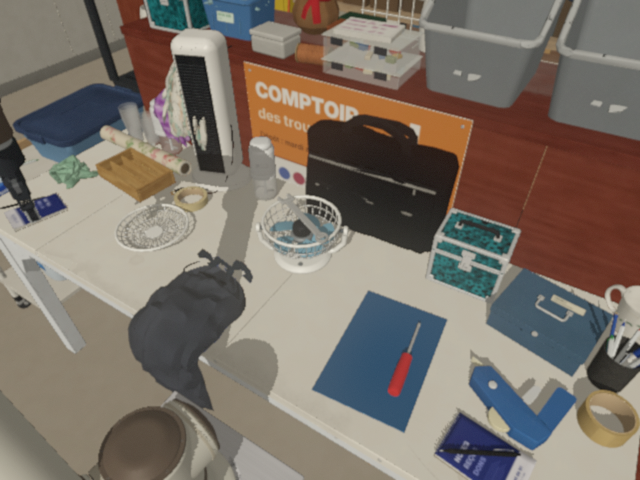

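The top picture shows the fan at about (292,205), the spanner across it, and the mat with the screwdriver (blade up, i.e. +x) at about (482,290). I'll enlarge both.

```bash
python3 - <<'E'
from h import *
s=load('top1'); c=s['color'][:,:,::-1]
a=cv2.resize(c[140:270,225:360],None,fx=4.4,fy=4.4,interpolation=cv2.INTER_CUBIC)
cv2.imwrite('pics/fan1.png',a)
m=cv2.inRange(cv2.cvtColor(c,cv2.COLOR_BGR2HSV),(95,120,40),(115,255,255)); m[:215]=0;m[:,:390]=0;m[:,520:]=0
cn=max(cv2.findContours(m,0,2)[0],key=cv2.contourArea)
W=np.array([px2w(s,*p[0],.003)[:2] for p in cn]); r=cv2.minAreaRect((W*1000).astype(np.float32)); print('mat',r)
print(cv2.boxPoints(r))
m=cv2.inRange(cv2.cvtColor(c,cv2.COLOR_BGR2HSV),(0,150,80),(8,255,255)); m[:220]=0;m[:,:450]=0;m[:,510:]=0
cn=max(cv2.findContours(m,0,2)[0],key=cv2.contourArea)
W=np.array([px2w(s,*p[0],.016)[:2] for p in cn]); print('handle',cv2.minAreaRect((W*1000).astype(np.float32)))
print('blade tip',px2w(s,470,242,.016))
E
```

```text
mat ((453.2668151855469, -168.1224365234375), (298.0904235839844, 198.75604248046875), 4.954464912414551)
[[ 296.1958   -81.98787]
 [ 313.36115 -280.00128]
 [ 610.3378  -254.257  ]
 [ 593.1725   -56.24359]]
handle ((415.5416259765625, -223.76449584960938), (94.14004516601562, 24.819643020629883), 7.09544563293457)
blade tip [ 0.56771705 -0.20204792  0.016     ]
```

View pics/fan1.png

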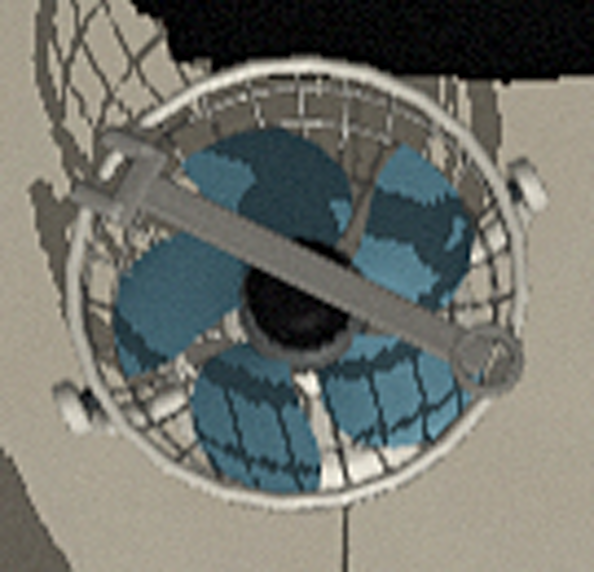

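```bash
python3 - <<'E'
from h import *
np.set_printoptions(precision=4,suppress=True)
s=load('top1')
f=lambda x,y,z:px2w(s,225+(x+.5)/4.4-.5,140+(y+.5)/4.4-.5,z)
L,R,T,B=[f(*p,.1185) for p in((67,275),(527,290),(300,57),(297,510))]
print('rim',L,R,T,B,R[1]-L[1],T[0]-B[0])
C=np.array([(T[0]+B[0])/2,(L[1]+R[1])/2]);print('C',C)
j=f(93,164,.126);r=f(519,378,.126);a=f(153,196,.129);b=f(455,348,.129)
d=(a-b)[:2];print('jaw end',j,'ring end',r,np.linalg.norm(j-r),'yaw',np.degrees(np.arctan2(d[1],d[0])),np.degrees(np.arctan2(*(j-r)[[1,0]])))
print('mid',(j+r)/2,'shank',a,b,'ringc',f(487,360,.129))
print('cap mid', f(300,303,.095))
print('briefcase base',px2w(s,290,157,0),px2w(s,290,60,.2),px2w(s,290,60,.25))
print('bag',px2w(s,235,290,.1),px2w(s,180,360,.1),px2w(s,288,360,.1))
for z in(.003,.013): print('blade',px2w(s,470,242,z), 'hand end',px2w(s,487,343,z))
E
```

```text
rim [0.6192 0.2529 0.1185] [0.6154 0.0545 0.1185] [0.7187 0.1552 0.1185] [0.5183 0.1505 0.1185] -0.19840640559768224 0.20042796721721357
C [0.6185 0.1537]
jaw end [0.6668 0.2426 0.126 ] ring end [0.5752 0.0574 0.126 ] 0.2066315956273231 yaw 63.65612168988339 63.69654002977272
mid [0.621 0.15  0.126] shank [0.6521 0.2157 0.129 ] [0.5872 0.0847 0.129 ] ringc [0.5822 0.071  0.129 ]
cap mid [0.6138 0.1538 0.095 ]
briefcase base [0.748  0.1707 0.    ] [0.8697 0.1588 0.2   ] [0.8448 0.1541 0.25  ]
bag [0.454  0.2574 0.1   ] [0.3235 0.3527 0.1   ] [0.3272 0.1538 0.1   ]
blade [ 0.5701 -0.2048  0.003 ] hand end [ 0.3664 -0.2335  0.003 ]
blade [ 0.5683 -0.2027  0.013 ] hand end [ 0.3662 -0.2312  0.013 ]
```

The crop shows the rim centred at (297,283), the spanner's jaw end mid at (93,164) and its ring end at (519,378). Rim width (198 to 200 mm against 201) and spanner length (207 against 210) fit. I'll grip it 43 mm from the hub, towards the jaw, clear of the cap.

```bash
cat >> h.py <<'E'
from scipy.spatial.transform import Rotation as Ro, Slerp
def plan(legs,grip):
    """legs: (x,y,z,yaw_deg,rows); prints rounded rows in tool axes from the measured pose"""
    o=manip.get_obs(); p=o['eef_pos'].copy(); R=Ro.from_rotvec(o['orientation'])
    print('t %.2f'%o['time_s'],p.round(4),'yaw %.1f'%np.degrees(np.arctan2(*R.as_matrix()[[1,0],0])),'F',o['force'].round(1),'gap %.3f gf %.1f'%(o['finger_gap'],o['gripper_force']))
    out=[]
    for x,y,z,yaw,n in legs:
        tgt=np.array([x,y,z]); Rt=Ro.from_matrix(Ro.from_euler('z',yaw,degrees=True).as_matrix()@np.diag([1,-1,-1.])) 
        p0=p.copy(); sl=Slerp([0,1],Ro.concatenate([R,Rt]))
        for k in range(1,n+1):
            d=np.round(R.inv().apply(p0+(tgt-p0)*k/n-p)*1000,0)+0; w=np.round((R.inv()*sl(k/n)).as_rotvec(degrees=True),1)+0
            p=p+R.apply(d/1000); R=R*Ro.from_rotvec(w,degrees=True)
            out.append(' '.join('%g'%v for v in [*d,*w,grip]))
    while len(out)%5: out.append('0 0 0 0 0 0 %g'%grip)
    for i in range(0,len(out),5): print('; '.join(out[i:i+5]))
E
python3 -c "
from h import *
plan([(.223,.584,.34,-21,2),(.637,.189,.33,-116.3,11),(.637,.189,.25,-116.3,2)],85)"
```

```text
t 0.10 [0.2228 0.5834 0.2303] yaw -20.9 F [-0.1 -0.9  0.2] gap 1.002 gf 0.0
0 0 -55 0.1 0 0 85; 0 -1 -55 0 0 0.1 85; 48 20 1 0 0 8.7 85; 51 13 1 0 0 8.6 85; 51 5 1 0 0 8.7 85
52 -3 1 0 0 8.7 85; 51 -11 1 0 0 8.6 85; 49 -19 1 0 0 8.7 85; 45 -25 1 0 0 8.6 85; 41 -32 1 0 0 8.7 85
36 -38 1 0 0 8.7 85; 30 -43 1 0 0 8.6 85; 22 -46 0 0 0 8.7 85; 0 0 40 0 0 0 85; 0 0 40 0 0 0 85
```

Call:
send_rows --deltas "0 0 -55 0.1 0 0 85; 0 -1 -55 0 0 0.1 85; 48 20 1 0 0 8.7 85; 51 13 1 0 0 8.6 85; 51 5 1 0 0 8.7 85"

```text
time_s: 0.72
eef_pos: [0.3364, 0.4754, 0.3377]
orientation: [-2.877, 1.259, 0.0]
force: [-0.2, 0.7, -0.1]
finger_gap: 0.996
gripper_force: 0.0
```

Call:
send_rows --deltas "52 -3 1 0 0 8.7 85; 51 -11 1 0 0 8.6 85; 49 -19 1 0 0 8.7 85; 45 -25 1 0 0 8.6 85; 41 -32 1 0 0 8.7 85"

```text
time_s: 1.35
eef_pos: [0.5251, 0.296, 0.3325]
orientation: [-2.21, 2.232, 0.002]
force: [0.5, 0.1, -0.2]
finger_gap: 0.994
gripper_force: 0.0
```

Call:
send_rows --deltas "36 -38 1 0 0 8.7 85; 30 -43 1 0 0 8.6 85; 22 -46 0 0 0 8.7 85; 0 0 40 0 0 0 85; 0 0 40 0 0 0 85"

```text
time_s: 1.98
eef_pos: [0.6374, 0.1891, 0.2492]
orientation: [-1.655, 2.669, 0.002]
force: [0.1, 1.4, -0.5]
finger_gap: 0.991
gripper_force: 0.0
```

```bash
python3 -c "
from h import *
plan([(.637,.188,.165,-116.3,3),(.637,.188,.108,-116.3,5)],60); print(manip.get_obs()['joint_positions'])
s=snap('scene','sc2');cv2.imwrite('pics/sc2c.png',cv2.resize(s['color'][100:300,200:420,::-1],None,fx=3,fy=3))"
```

```text
t 1.98 [0.6374 0.1891 0.2492] yaw -116.4 F [ 0.1  1.4 -0.5] gap 0.991 gf 0.0
0 0 28 0 0 0 60; 1 0 28 0 0.1 -0.1 60; 0 0 28 0 0 0 60; 0 0 11 0 0 0 60; 0 0 12 0 0 0 60
0 0 11 0 0 0 60; 0 0 12 0 0 0 60; 0 0 11 0 0 0 60; 0 0 0 0 0 0 60; 0 0 0 0 0 0 60
[ 0.5303349   0.44284763  0.14486401 -0.00165758 -1.27182196 -0.99077855]
```

View pics/sc2c.png

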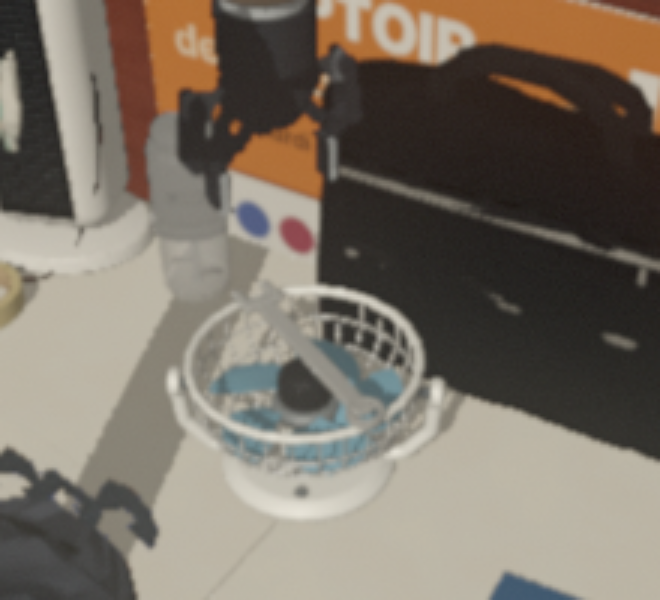

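The gripper is above the spanner with its fingers across the shank and clear of the briefcase. Descend and grip.

Call:
send_rows --deltas "0 0 28 0 0 0 60; 0 0 28 0 0 0 60; 0 0 28 0 0 0 60; 0 0 11 0 0 0 60; 0 0 12 0 0 0 60"

```text
time_s: 2.65
eef_pos: [0.6378, 0.1905, 0.1445]
orientation: [-1.657, 2.666, 0.001]
force: [-0.2, 0.1, 0.9]
finger_gap: 0.702
gripper_force: 0.0
```

Call:
send_rows --deltas "0 0 11 0 0 0 60; 0 0 12 0 0 0 60; 0 0 11 0 0 0 60; 0 0 0 0 0 0 40; 0 0 0 0 0 0 30" --force 60

```text
time_s: 3.28
eef_pos: [0.6375, 0.1903, 0.1103]
orientation: [-1.657, 2.667, 0.001]
force: [0.2, 0.7, -0.8]
finger_gap: 0.352
gripper_force: 0.0
```

Call:
send_rows --deltas "0 0 0 0 0 0 20; 0 0 0 0 0 0 10; 0 0 0 0 0 0 5; 0 0 0 0 0 0 5; 0 0 0 0 0 0 5" --force 60

```text
time_s: 3.9
eef_pos: [0.6378, 0.1904, 0.1108]
orientation: [-1.657, 2.666, 0.001]
force: [0.3, 0.1, 5.0]
finger_gap: 0.181
gripper_force: 58.9
```

```bash
python3 -c "
from h import *
plan([(.637,.188,.25,-116.3,5)],5); s=snap('scene','sc3');snap('top','top3')
cv2.imwrite('pics/sc3c.png',cv2.resize(s['color'][140:290,220:390,::-1],None,fx=4,fy=4))"
```

```text
t 3.90 [0.6378 0.1904 0.1108] yaw -116.3 F [0.3 0.1 5. ] gap 0.181 gf 58.9
0 0 -28 0 0 0 5; 1 0 -28 0 0.1 0 5; 0 0 -28 0 0 0 5; 1 0 -27 -0.1 0 0 5; 0 0 -28 0 0.1 0 5
```

The grip on the shank holds, but the tips reach 11 mm below the spanner and would hit the mat when placing it. I'll regrip shallower (TCP about 0.118) before lifting.

Call:
send_rows --deltas "0 0 0 0 0 0 40; 0 0 0 0 0 0 40; 0 0 0 0 0 0 40; 0 0 -8 0 0 0 40; 0 0 0 0 0 0 30"

```text
time_s: 4.62
eef_pos: [0.6377, 0.1905, 0.119]
orientation: [-1.656, 2.666, 0.001]
force: [0.4, 0.1, 0.4]
finger_gap: 0.35
gripper_force: 0.0
```

Call:
send_rows --deltas "0 0 0 0 0 0 20; 0 0 0 0 0 0 10; 0 0 0 0 0 0 5; 0 0 0 0 0 0 5; 0 0 0 0 0 0 5" --force 90

```text
time_s: 5.25
eef_pos: [0.6373, 0.1902, 0.1184]
orientation: [-1.657, 2.667, 0.001]
force: [-1.0, 0.2, 4.1]
finger_gap: 0.168
gripper_force: 88.1
```

Call:
send_rows --deltas "0 0 -8 0 0 0 5; 0 0 -15 0 0 0 5; 0 0 -40 0 0 0 5; 0 0 -40 0 0 0 5; 0 0 -20 0 0 0 5"

```text
time_s: 5.88
eef_pos: [0.638, 0.1903, 0.2447]
orientation: [-1.654, 2.663, 0.001]
force: [-0.5, -0.3, -2.4]
finger_gap: 0.167
gripper_force: 88.1
```

```bash
python3 - <<'E'
from h import *
s=load('top1'); c=s['color'][:,:,::-1]
hsv=cv2.cvtColor(c,cv2.COLOR_BGR2HSV)
# shaft: non-blue pixels in mat above handle
P=[]
for v in range(240,294):
    row=hsv[v,460:492].astype(int); g=np.where((row[:,1]<110)&(row[:,2]>60))[0]
    if len(g): P.append((460+g.mean(),v,len(g)))
print(len(P),P[:3],P[-2:])
W=np.array([px2w(s,u,v,.016)[:2] for u,v,_ in P]); l=cv2.fitLine((W*1000).astype(np.float32),2,0,.01,.01).ravel()
print('shaft yaw',np.degrees(np.arctan(l[1]/l[0])),l[2:],W[0],W[-1])
plan([(.638,.19,.27,-116.3,1),(.494,-.127,.2,-172.7,7),(.494,-.127,.06,-172.7,5)],5)
s=snap('scene','sc4')
cv2.imwrite('pics/sc4c.png',cv2.resize(s['color'][100:270,220:390,::-1],None,fx=3.5,fy=3.5))
E
```

```text
46 [(np.float64(472.0), 248, 3), (np.float64(472.5), 249, 4), (np.float64(472.5), 250, 4)] [(np.float64(479.0), 292, 3), (np.float64(479.0), 293, 3)]
shaft yaw 6.978486 [ 509.70972 -212.14703] [ 0.55542058 -0.20578624] [ 0.46439594 -0.21745095]
t 5.88 [0.638  0.1903 0.2447] yaw -116.3 F [-0.5 -0.3 -2.4] gap 0.167 gf 88.1
0 0 -25 -0.2 0.3 0 5; 50 -2 10 0 0 8.1 5; 49 -8 10 0 0 8 5; 47 -16 10 0 0 8.1 5; 45 -22 10 0 0 8 5
41 -27 10 0 0 8.1 5; 37 -34 10 0 0 8 5; 32 -38 10 0 0 8.1 5; 0 0 28 0 0 0 5; 0 0 28 0 0 0 5
0 0 28 0 0 0 5; 0 0 28 0 0 0 5; 0 0 28 0 0 0 5; 0 0 0 0 0 0 5; 0 0 0 0 0 0 5
```

View pics/sc4c.png

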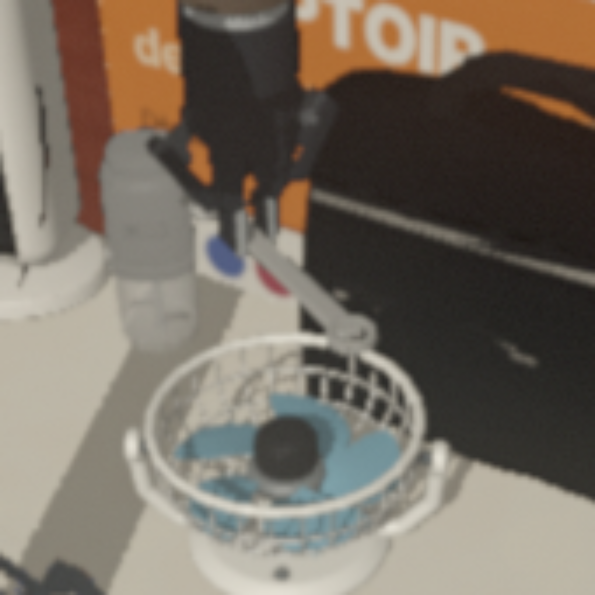

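The spanner is lifted and hangs nearly level; the cap is uncovered at crop pixel (287,447). The screwdriver's yaw is 7.0°.

Call:
send_rows --deltas "0 0 -25 -0.2 0.3 0 5; 50 -2 10 0 0 8.1 5; 49 -8 10 0 0 8 5; 47 -16 10 0 0 8.1 5; 45 -22 10 0 0 8 5"

```text
time_s: 6.55
eef_pos: [0.5538, 0.0068, 0.2261]
orientation: [0.844, -3.021, -0.0]
force: [1.2, -0.5, -1.6]
finger_gap: 0.162
gripper_force: 88.2
```

Call:
send_rows --deltas "41 -27 10 0 0 8.1 5; 37 -34 10 0 0 8 5; 32 -38 10 0 0 8.3 5; 0 0 28 0 0 0 5; 0 0 28 0 0 0 5"

```text
time_s: 7.18
eef_pos: [0.492, -0.1282, 0.1407]
orientation: [0.191, -3.132, 0.002]
force: [0.7, 0.9, -2.1]
finger_gap: 0.164
gripper_force: 88.3
```

```bash
python3 - <<'E'
from h import *
plan([(.494,-.127,.03,-173,5)],5)
s=snap('top','top5');t=snap('scene','sc5')
a=cv2.resize(s['color'][210:390,380:530,::-1],None,fx=3,fy=3); b=cv2.resize(t['color'][250:430,300:470,::-1],None,fx=2,fy=2)
b=cv2.copyMakeBorder(b,0,540-360,0,0,0);cv2.imwrite('pics/m5.png',np.hstack([a,b]))
E
```

```text
t 7.17 [ 0.492  -0.1282  0.1407] yaw -173.0 F [ 0.7  0.9 -2.1] gap 0.164 gf 88.3
-1 0 22 0 0 0 5; 0 0 22 0 -0.1 0 5; -1 1 22 0 0 0 5; 0 0 23 0 -0.1 0 5; 0 0 22 0 0 0 5
```

View pics/m5.png

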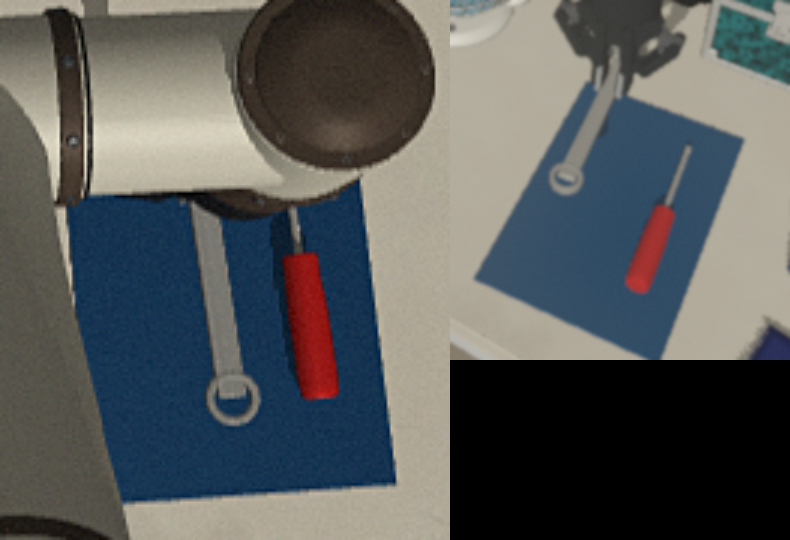

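The spanner is level and parallel to the screwdriver, jaw end away from the robot, over the free half. Lower it.

Call:
send_rows --deltas "-1 0 25 0 0 0 5; 0 0 25 0 0 0 5; -1 1 25 0 0 0 5; 0 0 25 0 0 0 5; 0 0 24 0 0 0 5"

```text
time_s: 7.9
eef_pos: [0.495, -0.1262, 0.0175]
orientation: [0.196, -3.133, 0.002]
force: [0.2, -0.1, -1.4]
finger_gap: 0.162
gripper_force: 88.3
```

Call:
send_rows --deltas "0 0 4 0 0 0 5; 0 0 3 0 0 0 5; 0 0 2 0 0 0 5; 0 0 1 0 0 0 5; 0 0 0 0 0 0 5"

```text
time_s: 8.52
eef_pos: [0.4938, -0.1264, 0.0075]
orientation: [0.194, -3.131, 0.002]
force: [0.7, -0.4, -0.3]
finger_gap: 0.162
gripper_force: 88.2
```

Call:
send_rows --deltas "0 0 1 0 0 0 5; 0 0 1 0 0 0 5; 0 0 1 0 0 0 5; 0 0 0 0 0 0 5; 0 0 0 0 0 0 5"

```text
time_s: 9.15
eef_pos: [0.4935, -0.1264, 0.0041]
orientation: [0.194, -3.131, 0.002]
force: [0.7, 0.5, -1.8]
finger_gap: 0.162
gripper_force: 88.2
```

Call:
send_rows --deltas "0 0 1 0 0 0 5; 0 0 1 0 0 0 5; 0 0 0 0 0 0 5; 0 0 0 0 0 0 5; 0 0 0 0 0 0 5"

```text
time_s: 9.78
eef_pos: [0.4937, -0.1264, 0.0036]
orientation: [0.195, -3.131, 0.002]
force: [-3.6, 1.4, 9.8]
finger_gap: 0.166
gripper_force: 94.9
```

Contact on the mat at 10 N. Release and rise.

Call:
send_rows --deltas "0 0 0 0 0 0 18; 0 0 0 0 0 0 22; 0 0 0 0 0 0 30; 0 0 0 0 0 0 45; 0 0 0 0 0 0 45"

```text
time_s: 10.4
eef_pos: [0.4933, -0.1263, 0.0018]
orientation: [0.194, -3.13, 0.002]
force: [0.1, 0.3, 0.9]
finger_gap: 0.522
gripper_force: 0.0
```

Call:
send_rows --deltas "0 0 -10 0 0 0 45; 0 0 -40 0 0 0 45; 0 0 -60 0 0 0 60; 0 0 -60 0 0 0 75; 0 0 -50 0 0 0 85"

```text
time_s: 11.02
eef_pos: [0.4946, -0.1261, 0.2255]
orientation: [0.195, -3.133, 0.002]
force: [1.0, 0.3, -0.9]
finger_gap: 0.995
gripper_force: 0.0
```

```bash
python3 - <<'E'
from h import *
plan([(.56,.06,.25,-110,6),(.618,.153,.20,-76,4)],85)
s=snap('top','top6')
E
```

```text
t 11.03 [ 0.4946 -0.1261  0.2255] yaw -172.9 F [ 1.   0.3 -0.9] gap 0.995 gf 0.0
-15 29 -4 0 0 -10.5 85; -19 27 -4 0 -0.1 -10.5 85; -25 22 -4 0 0 -10.4 85; -27 17 -5 0 0 -10.5 85; -31 12 -4 0 0 -10.5 85
-32 7 -4 0 -0.1 -10.5 85; -27 -6 13 0 0 -8.5 85; -26 -9 12 0 0 -8.5 85; -24 -14 13 0 0 -8.5 85; -21 -16 12 0 0 -8.5 85
```

Call:
send_rows --deltas "-15 29 -4 0 0 -10.5 85; -19 27 -4 0 -0.1 -10.5 85; -25 22 -4 0 0 -10.4 85; -27 17 -5 0 0 -10.5 85; -31 12 -4 0 0 -10.5 85"

```text
time_s: 11.7
eef_pos: [0.5494, 0.0296, 0.2432]
orientation: [1.566, -2.72, -0.001]
force: [0.7, -0.3, 0.2]
finger_gap: 0.994
gripper_force: 0.0
```

```bash
python3 - <<'E'
from h import *
s=snap('top','top7');t=snap('scene','sc7')
a=cv2.resize(s['color'][130:390,220:530,::-1],None,fx=1.5,fy=1.5); b=t['color'][180:430,240:470,::-1]
b=cv2.resize(b,None,fx=1.4,fy=1.4);b=cv2.copyMakeBorder(b,0,390-b.shape[0],0,0,0);cv2.imwrite('pics/m7.png',np.hstack([a,b]))
E
```

```text
(no output)
```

View pics/m7.png

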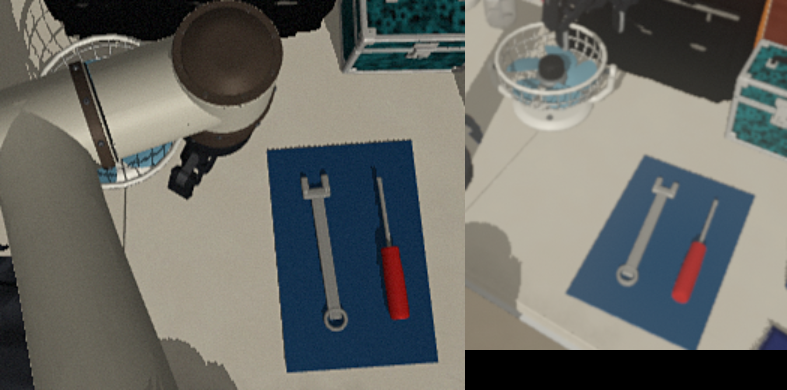

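The spanner lies flat on the mat (jaw at the far end, ring at crop pixel (335,320)), clear of the screwdriver. I'll check its parallelism and the cap's position numerically.

```bash
python3 - <<'E'
from h import *
s=load('top7'); hsv=cv2.cvtColor(s['color'],cv2.COLOR_RGB2HSV).astype(int)
def fit(v0,v1,u0,u1,z):
    P=[]
    for v in range(v0,v1):
        r=hsv[v,u0:u1]; g=np.where((r[:,1]<110)&(r[:,2]>60))[0]
        if len(g)>1: P.append(px2w(s,u0+g.mean(),v,z)[:2])
    l=cv2.fitLine((np.array(P)*1000).astype(np.float32),2,0,.01,.01).ravel(); print(len(P),np.degrees(np.arctan(l[1]/l[0])),l[2:])
fit(266,330,425,448,.01); fit(248,292,464,488,.016)
m=cv2.inRange(cv2.cvtColor(s['color'],cv2.COLOR_RGB2HSV),(0,150,80),(8,255,255)); m[:220]=0;m[:,:450]=0;m[:,510:]=0
cn=max(cv2.findContours(m,0,2)[0],key=cv2.contourArea)
print('handle',cv2.minAreaRect((np.array([px2w(s,*p[0],.016)[:2] for p in cn])*1000).astype(np.float32)))
t=load('sc7'); g=t['color'].max(2); w=(g<60).astype(np.uint8); w[:,:285]=0;w[:,320:]=0;w[:214]=0;w[245:]=0
n,lab,st,ce=cv2.connectedComponentsWithStats(w); print(st[1:],ce[1:])
for C in[(.6185,.1537,.079),(.6185,.1537,.11)]: print(w2px(t,C))
plan([(.6185,.1535,.20,-76,5)],85)
E
```

```text
64 7.8113966 [ 454.73828 -133.88022]
43 7.0568056 [ 512.68536 -211.79507]
handle ((415.4872131347656, -224.30018615722656), (94.39129638671875, 24.30699348449707), 6.68229866027832)
[[295 220  15  16 108]] [[303.68518519 225.75925926]]
(np.float64(301.55774497700816), np.float64(231.9581067914503))
(np.float64(301.13108246025706), np.float64(222.7440595030655))
t 11.80 [0.5504 0.0309 0.2432] yaw -120.2 F [-0.5 -0.5 -0. ] gap 0.994 gf 0.0
-28 1 9 0 0 -8.8 85; -28 -4 8 0 0 -8.9 85; -27 -8 9 0.1 0 -8.8 85; -25 -12 8 0 0 -8.9 85; -23 -16 9 0 0 -8.8 85
```

The spanner is parallel to within about 1°. On to the cap.

Call:
send_rows --deltas "-28 1 9 0 0 -8.8 85; -28 -4 8 0 0 -8.9 85; -27 -8 9 0.1 0 -8.8 85; -25 -12 8 0 0 -8.9 85; -23 -16 9 0 0 -8.8 85"

```text
time_s: 12.42
eef_pos: [0.6183, 0.1507, 0.1993]
orientation: [2.472, -1.936, -0.001]
force: [0.1, -0.5, -0.2]
finger_gap: 0.996
gripper_force: 0.0
```

```bash
python3 - <<'E'
from h import *
plan([(.618,.153,.12,-76,4),(.618,.153,.08,-76,6)],85); print(manip.get_obs()['joint_positions'])
t=snap('scene','sc8'); b=t['color'][140:290,220:390,::-1]
cv2.imwrite('pics/sc8c.png',cv2.resize(b,None,fx=4,fy=4))
E
```

```text
t 12.43 [0.6183 0.1507 0.1993] yaw -76.1 F [ 0.1 -0.5 -0.2] gap 0.996 gf 0.0
-1 0 20 0 0 0 85; 0 0 20 0.1 0 -0.1 85; -1 0 19 0 0 0 85; 0 0 20 0 0 0 85; 0 0 7 0 0 0 85
0 0 6 0 0 0 85; 0 0 7 0 0 0 85; 0 0 7 0 0 0 85; 0 0 7 0 0 0 85; 0 0 6 0 0 0 85
[ 4.93025539e-01  4.27354278e-01 -7.71346835e-03  2.12230635e-04
 -1.13793249e+00 -2.50939905e-01]
```

View pics/sc8c.png

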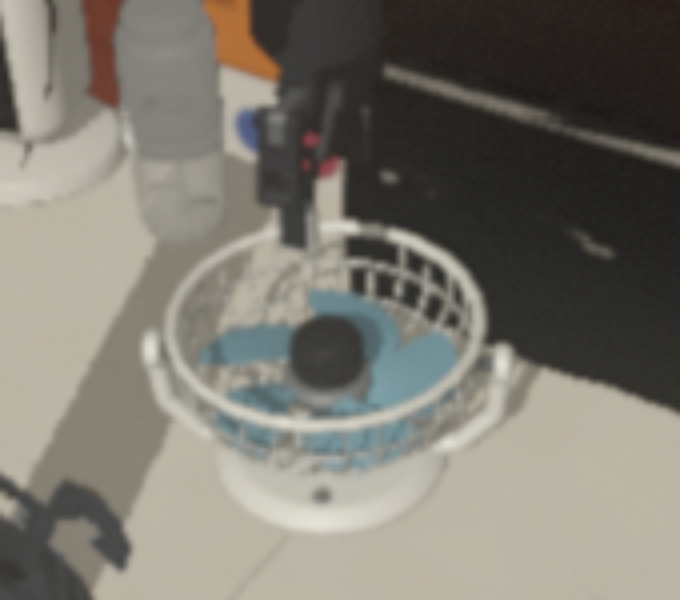

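The cap shows at crop (327,353), i.e. pixel (301.6,228.1), and the predicted hub is (301.4,227.3), so they agree. Descend and grip.

Call:
send_rows --deltas "-2 0 20 0 0 0 85; 0 0 20 0 0 0 85; -1 0 19 0 0 0 85; 0 0 20 0 0 0 85; 0 0 7 0 0 0 85"

```text
time_s: 13.1
eef_pos: [0.6164, 0.1525, 0.1121]
orientation: [2.465, -1.94, -0.003]
force: [-0.5, 0.0, 0.3]
finger_gap: 0.993
gripper_force: 0.0
```

Call:
send_rows --deltas "0 0 6 0 0 0 85; 0 0 7 0 0 0 85; 0 0 7 0 0 0 85; 0 0 7 0 0 0 85; 0 0 6 0 0 0 85"

```text
time_s: 13.72
eef_pos: [0.6173, 0.1535, 0.0799]
orientation: [2.469, -1.939, -0.001]
force: [-0.0, -0.6, -0.0]
finger_gap: 0.992
gripper_force: 0.0
```

Call:
send_rows --deltas "0 0 0 0 0 0 75; 0 0 0 0 0 0 65; 0 0 0 0 0 0 55; 0 0 0 0 0 0 45; 0 0 0 0 0 0 35" --force 50

```text
time_s: 14.35
eef_pos: [0.6193, 0.1543, 0.0817]
orientation: [-2.469, 1.938, -0.004]
force: [3.7, 1.3, 2.7]
finger_gap: 0.499
gripper_force: 50.0
```

Call:
send_rows --deltas "0 0 0 0 0 0 30; 0 0 0 0 0 0 30; 0 0 0 0 0 0 30; 0 0 0 0 0 0 30; 0 0 0 0 0 0 30"

```text
time_s: 14.98
eef_pos: [0.6193, 0.1543, 0.0817]
orientation: [-2.469, 1.938, -0.003]
force: [5.5, 2.2, 2.0]
finger_gap: 0.495
gripper_force: 50.3
```

```bash
python3 -c "
from h import *
plan([],30);print(manip.get_obs()['wrist_torque'])"
```

```text
t 14.97 [0.6193 0.1543 0.0817] yaw -76.3 F [5.5 2.2 2. ] gap 0.495 gf 50.3
[ 0.53233233 -1.49775145  0.00460772]
```

Gripped on the axis within 2 mm. Trim that and try anticlockwise, 25°.

Call:
send_rows --deltas "0 -2 0 0 0 -5 30; 0 0 0 0 0 -5 30; 0 0 0 0 0 -5 30; 0 0 0 0 0 -5 30; 0 0 0 0 0 -5 30"

```text
time_s: 15.6
eef_pos: [0.622, 0.1534, 0.0818]
orientation: [-2.829, 1.361, -0.006]
force: [8.7, -2.6, 2.1]
finger_gap: 0.493
gripper_force: 52.1
```

```bash
python3 -c "
from h import *
plan([],30);print(manip.get_obs()['wrist_torque'])"
```

```text
t 15.60 [0.622  0.1534 0.0818] yaw -51.4 F [ 8.7 -2.6  2.1] gap 0.493 gf 52.1
[-0.61374129 -2.58027469 -1.24970242]
```

Torque is −1.25 N m against the turn, so it is likely the dead stop. Try clockwise and compare.

Call:
send_rows --deltas "0 0 0 0 0 7 30; 0 0 0 0 0 7 30; 0 0 0 0 0 7 30; 0 0 0 0 0 7 30; 0 0 0 0 0 7 30"

```text
time_s: 16.23
eef_pos: [0.6192, 0.1546, 0.0817]
orientation: [2.288, -2.152, -0.001]
force: [-0.8, 3.6, 7.0]
finger_gap: 0.498
gripper_force: 51.1
```

```bash
python3 -c "
from h import *
plan([],30);print(manip.get_obs()['wrist_torque'])"
```

```text
t 16.23 [0.6192 0.1546 0.0817] yaw -86.5 F [-0.8  3.6  7. ] gap 0.498 gf 51.1
[0.88397228 0.05600128 0.01573639]
```

Torque vanishes clockwise, so that is the loosening way. Turn 65° more, lifting slightly.

Call:
send_rows --deltas "0 0 0 0 0 7 30; 0 0 -1 0 0 7 30; 0 0 0 0 0 7 30; 0 0 -1 0 0 7 30; 0 0 0 0 0 7 30"

```text
time_s: 16.85
eef_pos: [0.6181, 0.1542, 0.0818]
orientation: [1.532, -2.738, -0.002]
force: [0.5, 3.0, 0.3]
finger_gap: 0.497
gripper_force: 50.6
```

```bash
python3 -c "
from h import *
plan([],30);print(manip.get_obs()['wrist_torque'])"
```

```text
t 16.85 [0.6181 0.1542 0.0818] yaw -121.5 F [0.5 3.  0.3] gap 0.497 gf 50.6
[ 0.71601235 -0.30084898  0.02240661]
```

Call:
send_rows --deltas "0 0 0 0 0 7 30; 0 0 0 0 0 7 30; 0 0 0 0 0 7 30; 0 0 0 0 0 7 30; 0 0 0 0 0 4 30"

```text
time_s: 17.48
eef_pos: [0.6178, 0.1541, 0.0817]
orientation: [0.72, -3.053, 0.0]
force: [1.5, 2.9, 1.1]
finger_gap: 0.501
gripper_force: 50.5
```

Call:
send_rows --deltas "0 0 -2 0 0 0 30; 0 0 -2 0 0 0 30; 0 0 -3 0 0 0 30; 0 0 -3 0 0 0 30; 0 0 0 0 0 0 30"

```text
time_s: 18.1
eef_pos: [0.6185, 0.154, 0.0926]
orientation: [0.725, -3.053, 0.001]
force: [-3.0, 4.8, -1.5]
finger_gap: 0.495
gripper_force: 50.8
```

```bash
python3 -c "
from h import *
plan([],30);print(manip.get_obs()['wrist_torque'])"
```

```text
t 18.10 [0.6185 0.154  0.0926] yaw -153.3 F [-3.   4.8 -1.5] gap 0.495 gf 50.8
[1.20939125 0.90332986 0.02313745]
```

It rose 11 mm with about 2 N, so it is free. Lift by 80 mm more.

Call:
send_rows --deltas "0 0 -10 0 0 0 30; 0 0 -20 0 0 0 30; 0 0 -25 0 0 0 30; 0 0 -15 0 0 0 30; 0 0 -10 0 0 0 30"

```text
time_s: 18.73
eef_pos: [0.6198, 0.1535, 0.1739]
orientation: [0.725, -3.057, 0.002]
force: [0.5, 0.1, -0.5]
finger_gap: 0.498
gripper_force: 51.3
```

Call:
send_rows --deltas "0 0 0 0 0 0 30; 0 0 0 0 0 0 30; 0 0 0 0 0 0 30; 0 0 0 0 0 0 30; 0 0 0 0 0 0 30"

```text
time_s: 19.35
eef_pos: [0.6194, 0.154, 0.1721]
orientation: [0.725, -3.054, 0.001]
force: [1.0, -0.1, -0.4]
finger_gap: 0.5
gripper_force: 51.3
```

```bash
python3 -c "
from h import *
plan([(.6185,.1537,.174,-153.3,1)],30)
t=snap('scene','sc9'); b=t['color'][100:290,220:440,::-1]
cv2.imwrite('pics/sc9c.png',cv2.resize(b,None,fx=3,fy=3))"
```

```text
t 19.35 [0.6194 0.154  0.1721] yaw -153.3 F [ 1.  -0.1 -0.4] gap 0.500 gf 51.3
1 0 -2 0 -0.1 0 30; 0 0 0 0 0 0 30; 0 0 0 0 0 0 30; 0 0 0 0 0 0 30; 0 0 0 0 0 0 30
```

View pics/sc9c.png

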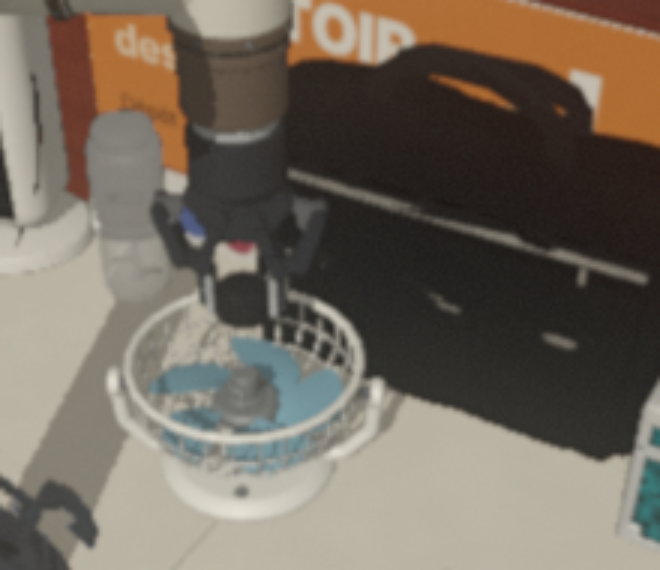

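The cap is in the fingers at crop (240,297), straight above the bare grey hub thread at (247,390), about 9 cm up. Hand in.

```bash
python3 -c "
from bench import manip
print(manip.hand_in())"
```

```text
the job is handed in; nothing more can be done
None
```

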